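# Pack the pottery kit into the cantilever tool box

## Task

Pack up the pottery kit: lift the orange tray of the tool box by its black handle and swing it up and over to the back as far as it goes, stand the blue-lidded jar in the blue liner and the green-lidded jar in the green liner underneath, and with both jars in, swing the tray back down until it is fully shut. The white plaster stamp belongs flat in the tray's grey-felt pocket and the wooden rib flat in its cork pocket. Leave the red-lidded jar and the dark clay stamp, which are somebody else's, where they are.

Things in the scene. Friction and masses are not known exactly. Their poses are not given: they have to be found in the camera images.
- tray_lift (a joint): angle q of the tray's arms, rad: 0 shut, 2.0 fully back. Tray stays level; every point moves on a 105 mm arc, shift from shut in tray_grip axes (m): x = 0.105*(sin(q-0.96)+0.819), z = 0.105*(cos(q-0.96)-0.574): 45 mm up at q = 0.96; 177 mm back, 7 mm down at 2.0. Light damped hinge, no latch; the 220 g tray sinks by its weight to the nearer end. Steel arms outside both box ends.
- tray_grip (a point): grip point, 10 mm under the top of the black handle plate (70 mm along x, 12 mm along y) mid-tray; 106 mm above the table when shut. x: from box front (robot side) to back, z up. Orange tray 100 (x) by 200 (y), walls 22 high, 4 thick; floor top 40 mm below this point, underside 44. Handle parts it into pockets 92 (x) by 90 (y): grey felt centred at y +49 mm, cork at y -49 mm.
- liner_blue: blue liner in the fixed grey tool box (150 x by 206 y, walls 60 high, 4 thick, floor 6; centre 15 mm in front of shut tray_grip). Two lie side by side, left-right order varies. 138 mm (x) by 96 (y), walls 18 high, 3 thick, floor 3. Origin: centre of underside, 6 mm above the table; axes as tray_grip. Tray shut: only its front 35 mm shows from above.
- liner_green: green liner in the fixed grey tool box (150 x by 206 y, walls 60 high, 4 thick, floor 6; centre 15 mm in front of shut tray_grip). Two lie side by side, left-right order varies. 138 mm (x) by 96 (y), walls 18 high, 3 thick, floor 3. Origin: centre of underside, 6 mm above the table; axes as tray_grip. Tray shut: only its front 35 mm shows from above.
- jar_blue: screw-top glaze jar, round, white body with a blue lid, 42 mm diameter, 45 mm tall, about 90 g, standing upright. Origin: centre of its underside, z up. Goes in the blue liner.
- jar_green: screw-top glaze jar, round, white body with a green lid, 42 mm diameter, 45 mm tall, about 90 g, standing upright. Origin: centre of its underside, z up. Goes in the green liner.
- stamp_plaster: white plaster press stamp, a block 56 mm (its x) by 36 mm (its y) by 24 mm tall with a leaf relief on top, about 70 g. Origin: centre of its underside, z up. Goes in the grey-felt pocket of the tray.
- rib: brown wooden potter's rib, flat, with round ends and a dark finger hole, 66 mm (its x) by 34 mm (its y, between straight flat sides 32 mm long) by 12 mm thick, about 35 g. Origin: centre of its underside, z up. Goes in the cork pocket of the tray.
- jar_red: screw-top glaze jar, round, white body with a red lid, 42 mm diameter, 45 mm tall, about 90 g, standing upright. Origin: centre of its underside, z up. Look-alike: leave it where it stands.
- stamp_clay: look-alike of the plaster stamp in dark grey-brown clay, 56 by 36 by 24 mm. Origin: centre of its underside, z up. Leave it where it lies.
Not all that is in view belongs to the job. Of the things that look like the rib, take the one that is nearest to the robot's base at the start. Leave any pink look-alike of the jar_green alone.

How it is judged:
By the outcome, as a careful person would: the job done as asked, in the order asked, and still so for the second after the job is handed in, with the robot touching nothing.
It also fails if it takes over 144 s, if anything falls off the work surface, if the arm or the gripper's body presses on something with over 40 N, if the wrist force passes 120 N, or if a joint passes its speed limit or range.

## Robot

A 6-joint arm with a two-finger parallel gripper is mounted at the origin on the work surface. World frame = base frame: x ahead of the robot, y to its left, z up, the work surface at z = 0. Lengths are in m, angles in rad, forces in N, time in s.
With the tool pointing down it reaches from about 0.35 to 0.85 m from the base axis. Payload 8.1 kg.
Tool frame: the origin (TCP) lies on the mounting face of the last link; the fingertips stand 186 mm ahead of it and the grasp point (between the pads) lies 167 mm ahead of it; z points along the fingers, y is the line along which they close (so a half turn about z gives the same grasp; the last joint's range is limited). The gripper opens to 93 mm and grips with 3 to 60 N. Pads are 15 mm wide; open, the fingers measure 128 mm over their backs; the gripper's body (75 mm by 188 mm) begins 65 mm behind the grasp point.
Start: joints at [-1.193, 0.13, 1.488, -0, 1.523, -0.085], TCP at [0.268, -0.537, 0.405] pointing down, gripper open.
Joint ranges: [-2.96, 2.96], [-0.89, 2.26], [0.02, 2.5], [-1.34, 4.48], [0, 2.73], [-2.66, 2.66]. Speed limits (rad/s): [2.39, 2.39, 2.79, 3.14, 3.14, 3.14].

## Interface

Orientations are given as a unit quaternion [x, y, z, w].
In Python, from rig import arm gives the robot as it stands.
- The arm moves only by the shell command python3 -m handwheel 'ROWS' [FORCE]. ROWS is JSON, a list of rows, each an object of numbers: "ax", "ay", "az": the turn, a rotation vector about the tool's x, y, z in degrees; "dx", "dy", "dz": the shift along the tool's x, y, z in cm; "hand": the finger opening in cm, from 0 to 9.3. A call has 1 to 8 rows; each row shifts and turns the commanded pose from where the row before left it, along the tool's axes as they then stand; what a row does not reach is not made up. A row lasts 1/8 s, in which the tool goes at most 62.5 mm and 10.7 degrees, less where a joint would pass 70% of its speed; a pose out of reach is approached as far as the arm can. A call with a gripper value outside its range is refused whole. The fingers move at their own pace and stop on an object; FORCE is the grip in N (left out, the last holds). Time passes only in rows, so rows that do not move let the fingers close. It gives the time, the measured TCP pose, the force, the opening and the grip force at its end, in the units of the state.
- arm.state(): the state, without advancing time (a new reading comes with each control period).
- arm.read_camera(name): name is "scene" or "top"; returns a dict with "image" (400x640x3 uint8, blue, green, red), "depth" (400x640 float32, m along the optical axis (not along the pixel's ray), 0 where there is no reading), "mtx" (3x3 intrinsics, pixels), "k1" (the pictures are not rectified: a ray, as slopes to the right and down, at radius r is drawn at 1 + k1 r^2 times it, then the intrinsics apply), "T" (4x4, takes a point from camera to world coordinates). Camera axes: x right, y down, z forward; pixel columns grow to the right and rows downward; lengths in m; the calibration is good to about 2 mm. A picture is of the moment at which its call begins.
- arm.sign_off(): hands the job in; it is judged then, once.
Trained networks look in the newest picture that a camera, given by its name, has taken for a name from the list of things; names that differ only in an ending like _2 or _b are one class to them, and where a whole thing is asked for, a point or a joint stands for the part that bears it (a point fixed in the world has none). Each returns a list of dicts, best first, with "conf" (0 to 1); they miss things now and then, are a little off and sometimes report something else, mostly with a low value. They report only what shows in the picture. A call takes as long as a camera call. They do not tell look-alikes from the thing itself.
- arm.look_for(camera, name): "point" ([row, column] in pixels, amid what is visible of it).
- arm.silhouettes(camera, name): "pixels" (400x640 bool, what is visible of it) and "point" ([row, column] in pixels, amid what is visible of it).
The state is a dict: "t": time; "joints": joint angles; "joint_vel": joint speeds; "effort": joint torques, N m; "eef_pos": TCP position; "tool_rot": TCP orientation; "force": force on the tool from outside, world axes, zero at the start; "torque": the same for the moment, N m; "grip_width": finger opening in m; "grip_force": force on a finger pad.
Only numpy, scipy, OpenCV 4.12 (cv2) and the standard library are available. Lean on these libraries where they do the work, as an engineer would, in place of code of your own. Each camera call takes 0.05 s, during which the arm holds its last target. There are 200 camera calls.

## Working session

There is one attempt and no reset: what is moved stays moved. The work goes in short steps, Python scripts to look and compute and a shell command to move; the robot and the scene stay as the last step left them, time stands still between calls to the robot, and variables do not carry over. Pictures are saved under pics/ and viewed, at most 14 in all, crops included, and the job is handed in when it is done.

```bash
ls; mkdir -p pics; cat > h.py <<'E'
import numpy as np, cv2
from rig import arm
from scipy.spatial.transform import Rotation as R
def world(c,rows,cols,z=None):
    """pixels -> world; with depth or on plane z"""
    rows=np.atleast_1d(rows).astype(float);cols=np.atleast_1d(cols).astype(float)
    m=c["mtx"];xd=(cols-m[0,2])/m[0,0];yd=(rows-m[1,2])/m[1,1]
    x,y=xd.copy(),yd.copy()
    for _ in range(20):
        s=1+c["k1"]*(x*x+y*y);x,y=xd/s,yd/s
    ray=np.stack([x,y,np.ones_like(x)],1);T=c["T"]
    if z is None:
        d=c["depth"][rows.round().astype(int),cols.round().astype(int)]
        return (ray*d[:,None])@T[:3,:3].T+T[:3,3]
    w=ray@T[:3,:3].T
    return T[:3,3]+w*((z-T[2,3])/w[:,2])[:,None]
def mask_world(c,mask):
    r,k=np.nonzero(mask&(c["depth"]>0));return world(c,r,k)
E
cat > s1.py <<'E'
from h import *
s=arm.state();print(s["eef_pos"],s["tool_rot"],s["t"])
for cam in("top","scene"):
    c=arm.read_camera(cam);cv2.imwrite(f"pics/{cam}1.png",c["image"]);print(cam,c["T"][:3,3].round(3))
    for n in["tray_grip","liner_blue","liner_green","jar_blue","jar_green","stamp_plaster","rib","jar_red","stamp_clay"]:
        for d in arm.silhouettes(cam,n):
            if d["conf"]<.3: continue
            p=mask_world(c,d["pixels"])
            if len(p)<5: continue
            zt=np.percentile(p[:,2],90);t=p[p[:,2]>zt-.006]
            rc=cv2.minAreaRect((t[:,:2]*1000).astype(np.float32))
            print(n,round(d["conf"],2),np.round(d["point"]),"z",zt.round(3),"c",np.round(rc[0]),"sz",np.round(rc[1]),round(rc[2]))
E
python3 s1.py
```

```text
pics
[ 0.26780811 -0.5366557   0.40368862] [ 9.73347713e-01  2.29332436e-01 -1.30594115e-04 -9.19997721e-04] 0.0
top [ 0.292 -0.113  1.123]
tray_grip 0.55 [224. 290.] z 0.083 c [460. -46.] sz [101. 212.] 1
liner_blue 0.81 [254. 279.] z 0.022 c [392.   1.] sz [37. 96.] 1
liner_green 0.8 [248. 314.] z 0.022 c [394. -97.] sz [95. 38.] 89
jar_blue 0.63 [204. 371.] z 0.047 c [ 495. -272.] sz [40. 40.] 38
jar_green 0.79 [227. 177.] z 0.046 c [502. 276.] sz [40. 40.] 55
jar_green 0.72 [270. 172.] z 0.025 c [393. 305.] sz [35. 55.] 25
jar_green 0.69 [168. 365.] z 0.014 c [ 607. -287.] sz [65. 36.] 30
jar_green 0.56 [212. 210.] z 0.046 c [534. 190.] sz [37. 40.] 84
stamp_plaster 0.57 [203. 171.] z 0.025 c [584. 302.] sz [54. 36.] 45
rib 0.71 [197. 470.] z 0.015 c [ 486. -567.] sz [60. 34.] 33
rib 0.61 [159. 413.] z 0.014 c [ 623. -419.] sz [35. 65.] 73
rib 0.46 [169. 368.] z 0.014 c [ 607. -287.] sz [65. 36.] 30
jar_red 0.53 [244. 388.] z 0.046 c [ 386. -305.] sz [39. 39.] 79
stamp_clay 0.69 [269. 173.] z 0.025 c [393. 306.] sz [36. 56.] 25
scene [ 1.115 -0.511  1.017]
tray_grip 0.86 [184. 330.] z 0.087 c [462. -51.] sz [103. 207.] 0
liner_blue 0.66 [172. 442.] z 0.027 c [585. 302.] sz [58. 39.] 45
liner_blue 0.47 [158. 423.] z 0.047 c [504. 275.] sz [37. 41.] 36
jar_blue 0.5 [241. 267.] z 0.048 c [ 496. -274.] sz [41. 40.] 24
jar_green 0.54 [178. 411.] z 0.048 c [535. 188.] sz [36. 42.] 47
jar_green 0.53 [156. 423.] z 0.047 c [502. 274.] sz [40. 40.] 47
stamp_plaster 0.68 [172. 443.] z 0.027 c [585. 302.] sz [57. 39.] 45
stamp_plaster 0.45 [185. 329.] z 0.087 c [460. -51.] sz [105. 211.] 0
rib 0.81 [303. 245.] z 0.016 c [ 622. -420.] sz [33. 66.] 73
rib 0.74 [276. 287.] z 0.016 c [ 608. -288.] sz [64. 36.] 31
rib 0.66 [296. 170.] z 0.016 c [ 487. -570.] sz [61. 35.] 39
jar_red 0.82 [216. 240.] z 0.048 c [ 386. -307.] sz [38. 40.] 26
stamp_clay 0.73 [138. 403.] z 0.026 c [395. 305.] sz [36. 61.] 23
```

```bash
python3 - <<'E'
import cv2
i=cv2.imread("pics/top1.png")
cv2.imwrite("pics/crop1.png",cv2.resize(i[130:300,145:495],(800,389),interpolation=cv2.INTER_CUBIC))
E
```

```text
(no output)
```

View pics/crop1.png

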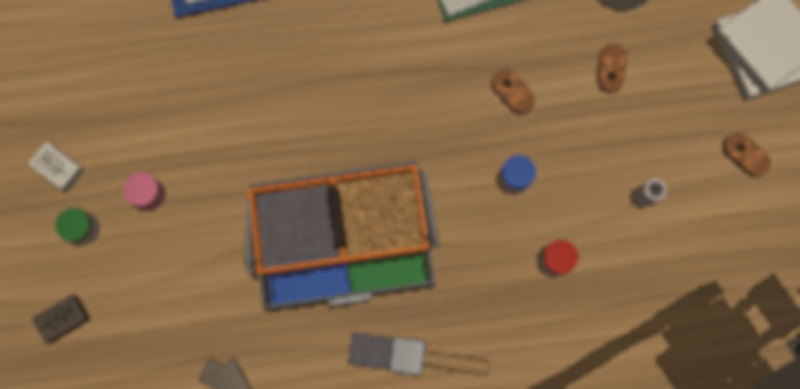

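The picture shows three look-alike ribs at pixels (169,368), (159,413) and (197,470). Their distances from the base are 0.67, 0.75 and 0.75 m, so (169,368) is the one to take. The pink jar at (212,210), red jar at (244,388) and clay stamp at (269,173) stay where they are. The blue liner is on the left (+y) and the green on the right.

I'll go above the handle first, with tool yaw 0.

```bash
python3 -m handwheel '[{"az":9},{"az":9},{"az":8.5},{"dx":1.93,"dy":-4.88},{"dx":1.93,"dy":-4.88},{"dx":1.93,"dy":-4.88},{"dx":1.93,"dy":-4.88},{"dx":1.93,"dy":-4.88}]' 
python3 -m handwheel '[{"dx":1.93,"dy":-4.88},{"dx":1.93,"dy":-4.88},{"dx":1.93,"dy":-4.88},{"dx":1.93,"dy":-4.88},{"dx":1.93,"dy":-4.88,"hand":5},{"dz":2},{"hand":5}]'
cat > s2.py <<'E'
from h import *
s=arm.state();r=R.from_quat(s["tool_rot"]).as_matrix();print(s["eef_pos"].round(4) if hasattr(s["eef_pos"],"round") else s["eef_pos"],"xaxis",r[:,0].round(3),"z",r[:,2].round(3))
for cam in("top","scene"):
    c=arm.read_camera(cam)
    rr,cc=np.nonzero(c["depth"]>0);p=world(c,rr,cc);col=c["image"][rr,cc].astype(int)
    b=(abs(p[:,0]-.461)<.05)&(abs(p[:,1]+.048)<.025)&(p[:,2]>.095)&(p[:,2]<.125)&(col.max(1)<80)
    print(cam,b.sum(),np.percentile(p[b],[5,50,95],axis=0).round(4) if b.sum() else "")
    hsv=cv2.cvtColor(c["image"],cv2.COLOR_BGR2HSV)[rr,cc]
    o=(abs(p[:,2]-.084)<.008)&(hsv[:,1]>170)&(hsv[:,0]<14)&(hsv[:,2]>110)&(abs(p[:,0]-.46)<.1)&(abs(p[:,1]+.05)<.15)
    print(cv2.minAreaRect((p[o,:2]*1000).astype(np.float32)))
E
python3 s2.py
```

```text
[ 0.2679 -0.5369  0.4048] xaxis [ 0.895  0.446 -0.   ] z [ 0. -0. -1.]
top 118 [[ 0.4276 -0.0529  0.111 ]
 [ 0.4559 -0.0475  0.1144]
 [ 0.486  -0.0421  0.1184]]
((459.4007263183594, -46.431556701660156), (99.01914978027344, 198.29522705078125), 0.9393064379692078)
scene 158 [[ 0.4315 -0.0553  0.0967]
 [ 0.4664 -0.0523  0.1133]
 [ 0.4944 -0.0439  0.1183]]
((460.2747802734375, -47.95043182373047), (105.59378051757812, 202.19873046875), 1.093044638633728)validation failed for argument at $[0]...
validation failed for argument at $[0]...
```

```bash
python3 -m handwheel '[{"ax":0,"ay":0,"az":9,"dx":0,"dy":0,"dz":0,"hand":9.3},{"ax":0,"ay":0,"az":9,"dx":0,"dy":0,"dz":0,"hand":9.3},{"ax":0,"ay":0,"az":8.5,"dx":0,"dy":0,"dz":0,"hand":9.3}]'
```

```text
t: 1.48
eef_pos: [0.2679, -0.5369, 0.4047]
tool_rot: [1.0, -0.002, -0.0, -0.0]
force: [-0.3, 0.7, -0.2]
grip_width: 0.093
grip_force: 0.0
```

```bash
python3 -m handwheel '[{"ax":0,"ay":0,"az":0,"dx":1.92,"dy":-4.89,"dz":0,"hand":5},{"ax":0,"ay":0,"az":0,"dx":1.92,"dy":-4.89,"dz":0,"hand":5},{"ax":0,"ay":0,"az":0,"dx":1.92,"dy":-4.89,"dz":0,"hand":5},{"ax":0,"ay":0,"az":0,"dx":1.92,"dy":-4.89,"dz":0,"hand":5},{"ax":0,"ay":0,"az":0,"dx":1.92,"dy":-4.89,"dz":0,"hand":5}]'
python3 -m handwheel '[{"ax":0,"ay":0,"az":0,"dx":1.92,"dy":-4.89,"dz":0,"hand":5},{"ax":0,"ay":0,"az":0,"dx":1.92,"dy":-4.89,"dz":0,"hand":5},{"ax":0,"ay":0,"az":0,"dx":1.92,"dy":-4.89,"dz":0,"hand":5},{"ax":0,"ay":0,"az":0,"dx":1.92,"dy":-4.89,"dz":0,"hand":5},{"ax":0,"ay":0,"az":0,"dx":1.92,"dy":-4.89,"dz":0,"hand":5},{"ax":0,"ay":0,"az":-1.2,"dx":0,"dy":0,"dz":4,"hand":5},{"ax":0,"ay":0,"az":0,"dx":0,"dy":0,"dz":4,"hand":5}]'
python3 - <<'E'
import numpy as np
q=np.linspace(0,2,17);x=10.5*(np.sin(q-.96)+.819);z=10.5*(np.cos(q-.96)-.574)
for a,b in zip(np.diff(x),np.diff(z)):print(round(a,2),round(-b,2))
E
```

```text
t: 2.1
eef_pos: [0.3641, -0.2908, 0.4049]
tool_rot: [1.0, -0.0, 0.0, 0.0]
force: [1.0, 0.2, -0.3]
grip_width: 0.0514
grip_force: 0.0
t: 2.98
eef_pos: [0.4602, -0.0468, 0.3245]
tool_rot: [1.0, 0.012, 0.001, 0.0]
force: [-0.6, -0.4, -0.4]
grip_width: 0.05
grip_force: 0.0
0.82 -1.03
0.94 -0.92
1.05 -0.79
1.14 -0.65
1.21 -0.51
1.26 -0.35
1.3 -0.19
1.31 -0.03
1.3 0.13
1.28 0.3
1.23 0.45
1.16 0.6
1.08 0.74
0.98 0.87
0.86 0.99
0.73 1.09
```

```bash
python3 -m handwheel '[{"ax":0,"ay":0,"az":0,"dx":0,"dy":0.1,"dz":2.6,"hand":5},{"ax":0,"ay":0,"az":0,"dx":0,"dy":0,"dz":2.5,"hand":5},{"ax":0,"ay":0,"az":0,"dx":0,"dy":0,"dz":0,"hand":0.5},{"ax":0,"ay":0,"az":0,"dx":0,"dy":0,"dz":0,"hand":0.5},{"ax":0,"ay":0,"az":0,"dx":0,"dy":0,"dz":0,"hand":0.5},{"ax":0,"ay":0,"az":0,"dx":0,"dy":0,"dz":0,"hand":0.5},{"ax":0,"ay":0,"az":0,"dx":0,"dy":0,"dz":0,"hand":0.5},{"ax":0,"ay":0,"az":0,"dx":0,"dy":0,"dz":0,"hand":0.5}]' 25
python3 -m handwheel '[{"ax":0,"ay":0,"az":0,"dx":0.82,"dy":0,"dz":-1.03,"hand":0.5},{"ax":0,"ay":0,"az":0,"dx":0.94,"dy":0,"dz":-0.92,"hand":0.5}]'
```

```text
t: 3.98
eef_pos: [0.4603, -0.047, 0.2749]
tool_rot: [1.0, 0.011, 0.001, -0.002]
force: [-0.2, 14.4, 5.6]
grip_width: 0.0121
grip_force: 25.0
t: 4.22
eef_pos: [0.4768, -0.0467, 0.2929]
tool_rot: [1.0, 0.011, -0.001, -0.002]
force: [-1.9, 10.9, -2.8]
grip_width: 0.0121
grip_force: 25.0
```

```bash
python3 -m handwheel '[{"ax":0,"ay":0,"az":0,"dx":1.05,"dy":-0.1,"dz":-0.79,"hand":0.5},{"ax":0,"ay":0,"az":0,"dx":1.14,"dy":-0.05,"dz":-0.65,"hand":0.5},{"ax":0,"ay":0,"az":0,"dx":1.21,"dy":0,"dz":-0.51,"hand":0.5},{"ax":0,"ay":0,"az":0,"dx":1.26,"dy":0,"dz":-0.35,"hand":0.5},{"ax":0,"ay":0,"az":0,"dx":1.3,"dy":0,"dz":-0.19,"hand":0.5},{"ax":0,"ay":0,"az":0,"dx":1.31,"dy":0,"dz":-0.03,"hand":0.5}]'
python3 -m handwheel '[{"ax":0,"ay":0,"az":0,"dx":1.3,"dy":0,"dz":0.13,"hand":0.5},{"ax":0,"ay":0,"az":0,"dx":1.28,"dy":0,"dz":0.3,"hand":0.5},{"ax":0,"ay":0,"az":0,"dx":1.23,"dy":0,"dz":0.45,"hand":0.5},{"ax":0,"ay":0,"az":0,"dx":1.16,"dy":0,"dz":0.6,"hand":0.5}]'
python3 -m handwheel '[{"ax":0,"ay":0,"az":0,"dx":1.08,"dy":0,"dz":0.74,"hand":0.5},{"ax":0,"ay":0,"az":0,"dx":0.98,"dy":0,"dz":0.87,"hand":0.5},{"ax":0,"ay":0,"az":0,"dx":0.86,"dy":0,"dz":0.99,"hand":0.5},{"ax":0,"ay":0,"az":0,"dx":0.73,"dy":0,"dz":1.09,"hand":0.5}]'
```

```text
t: 4.97
eef_pos: [0.5508, -0.045, 0.3197]
tool_rot: [1.0, 0.011, 0.001, -0.0]
force: [-1.9, 3.6, 2.9]
grip_width: 0.0118
grip_force: 25.0
t: 5.48
eef_pos: [0.6011, -0.0442, 0.3043]
tool_rot: [1.0, 0.011, 0.001, -0.0]
force: [2.2, 4.0, 4.0]
grip_width: 0.0119
grip_force: 25.0
t: 5.98
eef_pos: [0.6374, -0.0437, 0.2668]
tool_rot: [1.0, 0.011, 0.001, 0.0]
force: [-10.3, 2.8, 33.8]
grip_width: 0.012
grip_force: 25.0
```

```bash
python3 -m handwheel '[{"ax":0,"ay":0,"az":0,"dx":0,"dy":0,"dz":0,"hand":4},{"ax":0,"ay":0,"az":0,"dx":0,"dy":0,"dz":0,"hand":4},{"ax":0,"ay":0,"az":0,"dx":0,"dy":0,"dz":0,"hand":4},{"ax":0,"ay":0,"az":0,"dx":0,"dy":0,"dz":-5,"hand":4},{"ax":0,"ay":0,"az":0,"dx":0,"dy":0,"dz":-5,"hand":5},{"ax":0,"ay":0,"az":0,"dx":0,"dy":0,"dz":-2,"hand":6}]'
python3 -m handwheel '[{"ax":0,"ay":0,"az":-10.2,"dx":0,"dy":0,"dz":0,"hand":6.5},{"ax":0,"ay":0,"az":-10.2,"dx":0,"dy":0,"dz":0,"hand":6.5},{"ax":0,"ay":0,"az":-10.2,"dx":0,"dy":0,"dz":0,"hand":6.5},{"ax":0,"ay":0,"az":-10.2,"dx":0,"dy":0,"dz":0,"hand":6.5},{"ax":0,"ay":0,"az":-10.2,"dx":0,"dy":0,"dz":0,"hand":6.5},{"ax":0,"ay":0,"az":-10.2,"dx":0,"dy":0,"dz":0,"hand":6.5},{"ax":0,"ay":0,"az":-10.2,"dx":0,"dy":0,"dz":0,"hand":6.5},{"ax":0,"ay":0,"az":-10.2,"dx":0,"dy":0,"dz":0,"hand":6.5}]'
python3 -m handwheel '[{"ax":0,"ay":0,"az":-7.1,"dx":0,"dy":0,"dz":0,"hand":6.5},{"ax":0,"ay":0,"az":0,"dx":-4.58,"dy":-2.84,"dz":0,"hand":6.5},{"ax":0,"ay":0,"az":0,"dx":-4.58,"dy":-2.84,"dz":0,"hand":6.5},{"ax":0,"ay":0,"az":0,"dx":-4.58,"dy":-2.84,"dz":0,"hand":6.5},{"ax":0,"ay":0,"az":0,"dx":-4.58,"dy":-2.84,"dz":0,"hand":6.5},{"ax":0,"ay":0,"az":0,"dx":-4.58,"dy":-2.84,"dz":0,"hand":6.5},{"ax":0,"ay":0,"az":0,"dx":0,"dy":0,"dz":0,"hand":6.5}]'
cat > s3.py <<'E'
from h import *
c=arm.read_camera("top");cv2.imwrite("pics/open.png",cv2.resize(c["image"][130:300,145:495],(800,389),interpolation=cv2.INTER_CUBIC))
rr,cc=np.nonzero(c["depth"]>0);p=world(c,rr,cc);hsv=cv2.cvtColor(c["image"],cv2.COLOR_BGR2HSV)[rr,cc]
for n,lo,hi in(("blue",100,125),("green",45,80)):
    o=(abs(p[:,0]-.446)<.09)&(abs(p[:,1]+.048)<.12)&(p[:,2]<.03)&(hsv[:,0]>lo)&(hsv[:,0]<hi)&(hsv[:,1]>90)
    print(n,cv2.minAreaRect((p[o,:2]*1000).astype(np.float32)))
E
python3 s3.py
```

```text
t: 6.72
eef_pos: [0.6367, -0.0438, 0.3912]
tool_rot: [1.0, 0.011, 0.003, 0.001]
force: [1.0, -0.3, 0.1]
grip_width: 0.0555
grip_force: 0.0
t: 7.72
eef_pos: [0.6359, -0.0436, 0.3855]
tool_rot: [0.748, 0.664, -0.001, -0.001]
force: [0.8, 0.3, 0.2]
grip_width: 0.0652
grip_force: 0.0
t: 8.6
eef_pos: [0.4917, -0.2751, 0.3858]
tool_rot: [0.709, 0.705, -0.001, -0.001]
force: [-0.2, 0.5, -0.7]
grip_width: 0.0651
grip_force: 0.0
blue ((445.4712219238281, 2.8839797973632812), (137.3930206298828, 98.19007873535156), 0.8527004718780518)
green ((447.00909423828125, -93.75990295410156), (135.4934844970703, 92.90288543701172), 0.8432855606079102)
```

View pics/open.png

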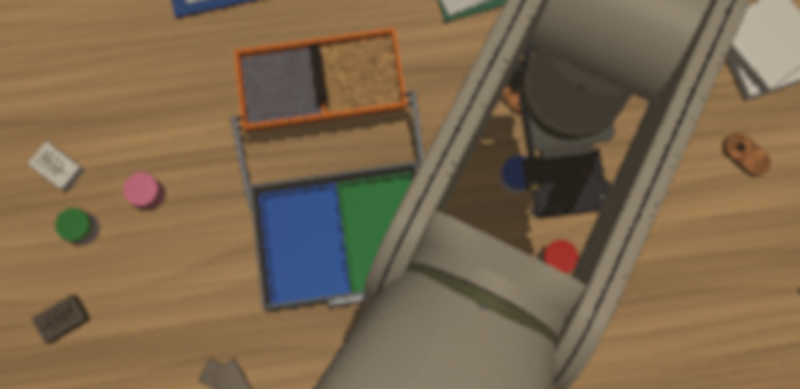

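The tray is fully back and the liners lie open: blue around (240,278), green around (235,318) in full-picture pixels. Next, the blue jar.

```bash
python3 -m handwheel '[{"ax":0,"ay":0,"az":0,"dx":0.1,"dy":0.2,"dz":5,"hand":6.5},{"ax":0,"ay":0,"az":0,"dx":0.1,"dy":0.2,"dz":5,"hand":6.5},{"ax":0,"ay":0,"az":0,"dx":0,"dy":0,"dz":4,"hand":6.5},{"ax":0,"ay":0,"az":0,"dx":0,"dy":0,"dz":3,"hand":6.5},{"ax":0,"ay":0,"az":0,"dx":0,"dy":0,"dz":2.1,"hand":6.5}]'
python3 -m handwheel '[{"ax":0,"ay":0,"az":0,"dx":0,"dy":0,"dz":0,"hand":3},{"ax":0,"ay":0,"az":0,"dx":0,"dy":0,"dz":0,"hand":3},{"ax":0,"ay":0,"az":0,"dx":0,"dy":0,"dz":0,"hand":3},{"ax":0,"ay":0,"az":0,"dx":0,"dy":0,"dz":0,"hand":3},{"ax":0,"ay":0,"az":0,"dx":0,"dy":0,"dz":0,"hand":3}]' 15
```

```text
t: 9.28
eef_pos: [0.4979, -0.2684, 0.1932]
tool_rot: [0.707, 0.707, -0.0, -0.002]
force: [0.1, 0.9, -0.4]
grip_width: 0.065
grip_force: 0.0
t: 9.9
eef_pos: [0.4985, -0.2706, 0.197]
tool_rot: [0.708, 0.707, 0.0, 0.001]
force: [-0.4, 2.2, 5.3]
grip_width: 0.0411
grip_force: 15.0
```

```bash
python3 -m handwheel '[{"ax":0,"ay":0,"az":0,"dx":0,"dy":0,"dz":-4,"hand":3},{"ax":0,"ay":0,"az":0,"dx":0,"dy":0,"dz":-5,"hand":3},{"ax":0,"ay":0,"az":0,"dx":0,"dy":-1.5,"dz":-4,"hand":3},{"ax":0,"ay":0,"az":0,"dx":4,"dy":-1.5,"dz":0,"hand":3},{"ax":0,"ay":0,"az":0,"dx":4,"dy":-1.5,"dz":0,"hand":3},{"ax":0,"ay":0,"az":0,"dx":4,"dy":-1.3,"dz":0,"hand":3},{"ax":0,"ay":0,"az":0,"dx":4,"dy":0,"dz":0,"hand":3},{"ax":0,"ay":0,"az":0,"dx":4,"dy":0,"dz":0,"hand":3}]'
python3 -m handwheel '[{"ax":0,"ay":0,"az":0,"dx":4,"dy":0,"dz":0,"hand":3},{"ax":0,"ay":0,"az":0,"dx":3.4,"dy":0,"dz":0,"hand":3},{"ax":0,"ay":0,"az":0,"dx":0,"dy":0,"dz":0,"hand":3},{"ax":0,"ay":0,"az":0,"dx":0,"dy":0,"dz":3,"hand":3},{"ax":0,"ay":0,"az":0,"dx":0,"dy":0,"dz":3,"hand":3},{"ax":0,"ay":0,"az":0,"dx":0,"dy":0,"dz":2,"hand":3}]'
```

```text
t: 10.9
eef_pos: [0.4397, -0.0692, 0.3258]
tool_rot: [0.708, 0.706, 0.0, 0.0]
force: [-0.1, 0.1, -1.4]
grip_width: 0.0414
grip_force: 15.0
t: 11.65
eef_pos: [0.4397, 0.0029, 0.2442]
tool_rot: [0.708, 0.706, -0.001, -0.0]
force: [0.3, -0.4, -0.5]
grip_width: 0.0414
grip_force: 15.0
```

```bash
python3 -m handwheel '[{"ax":0,"ay":0,"az":0,"dx":0,"dy":0,"dz":2,"hand":3},{"ax":0,"ay":0,"az":0,"dx":0,"dy":0,"dz":1.2,"hand":3},{"ax":0,"ay":0,"az":0,"dx":0,"dy":0,"dz":0.5,"hand":3},{"ax":0,"ay":0,"az":0,"dx":0,"dy":0,"dz":0,"hand":3}]'
python3 -m handwheel '[{"ax":0,"ay":0,"az":0,"dx":0,"dy":0,"dz":0,"hand":6},{"ax":0,"ay":0,"az":0,"dx":0,"dy":0,"dz":0,"hand":6},{"ax":0,"ay":0,"az":0,"dx":0,"dy":0,"dz":0,"hand":6},{"ax":0,"ay":0,"az":0,"dx":0,"dy":0,"dz":-4,"hand":6},{"ax":0,"ay":0,"az":0,"dx":0,"dy":0,"dz":-5,"hand":6},{"ax":0,"ay":0,"az":0,"dx":0,"dy":0,"dz":-5,"hand":6}]'
python3 -m handwheel '[{"ax":0,"ay":0,"az":0,"dx":4.6,"dy":1.05,"dz":0,"hand":6},{"ax":0,"ay":0,"az":0,"dx":4.6,"dy":1.05,"dz":0,"hand":6},{"ax":0,"ay":0,"az":0,"dx":4.5,"dy":1.05,"dz":0,"hand":6},{"ax":0,"ay":0,"az":0,"dx":4.5,"dy":1.05,"dz":0,"hand":6},{"ax":0,"ay":0,"az":0,"dx":4.5,"dy":1,"dz":0,"hand":6},{"ax":0,"ay":0,"az":0,"dx":4.5,"dy":1,"dz":0,"hand":6},{"ax":0,"ay":0,"az":0,"dx":0,"dy":0,"dz":0,"hand":6},{"ax":0,"ay":0,"az":0,"dx":0,"dy":0,"dz":0,"hand":6}]'
```

```text
t: 12.15
eef_pos: [0.4404, 0.0035, 0.2089]
tool_rot: [0.708, 0.707, -0.0, 0.0]
force: [-1.0, -0.3, -1.0]
grip_width: 0.0413
grip_force: 15.0
t: 12.9
eef_pos: [0.44, 0.0038, 0.3503]
tool_rot: [0.708, 0.707, -0.0, -0.0]
force: [1.3, -0.8, -0.6]
grip_width: 0.06
grip_force: 0.0
t: 13.9
eef_pos: [0.5025, 0.2754, 0.3485]
tool_rot: [0.707, 0.707, -0.0, 0.0]
force: [-0.5, -0.3, -0.5]
grip_width: 0.0598
grip_force: 0.0
```

```bash
python3 -m handwheel '[{"ax":0,"ay":0,"az":0,"dx":0,"dy":0,"dz":5,"hand":6},{"ax":0,"ay":0,"az":0,"dx":0,"dy":0,"dz":4,"hand":6},{"ax":0,"ay":0,"az":0,"dx":0,"dy":0,"dz":4,"hand":6},{"ax":0,"ay":0,"az":0,"dx":0,"dy":0,"dz":2.4,"hand":6}]'
python3 -m handwheel '[{"ax":0,"ay":0,"az":0,"dx":0,"dy":0,"dz":0,"hand":3},{"ax":0,"ay":0,"az":0,"dx":0,"dy":0,"dz":0,"hand":3},{"ax":0,"ay":0,"az":0,"dx":0,"dy":0,"dz":0,"hand":3},{"ax":0,"ay":0,"az":0,"dx":0,"dy":0,"dz":0,"hand":3},{"ax":0,"ay":0,"az":0,"dx":0,"dy":0,"dz":-4,"hand":3},{"ax":0,"ay":0,"az":0,"dx":0,"dy":0,"dz":-5,"hand":3},{"ax":0,"ay":0,"az":0,"dx":0,"dy":0,"dz":-4,"hand":3}]' 15
```

```text
t: 14.4
eef_pos: [0.5019, 0.2738, 0.1926]
tool_rot: [0.708, 0.706, -0.001, -0.0]
force: [-0.2, -0.2, 0.1]
grip_width: 0.06
grip_force: 0.0
t: 15.28
eef_pos: [0.5027, 0.2758, 0.3273]
tool_rot: [0.708, 0.707, 0.001, 0.0]
force: [1.0, -0.6, -0.9]
grip_width: 0.0416
grip_force: 15.0
```

```bash
python3 -m handwheel '[{"ax":0,"ay":0,"az":0,"dx":-4.65,"dy":-0.8,"dz":0,"hand":3},{"ax":0,"ay":0,"az":0,"dx":-4.65,"dy":-0.8,"dz":0,"hand":3},{"ax":0,"ay":0,"az":0,"dx":-4.65,"dy":-0.8,"dz":0,"hand":3},{"ax":0,"ay":0,"az":0,"dx":-4.65,"dy":-0.8,"dz":0,"hand":3},{"ax":0,"ay":0,"az":0,"dx":-4.65,"dy":-0.8,"dz":0,"hand":3},{"ax":0,"ay":0,"az":0,"dx":-4.65,"dy":-0.8,"dz":0,"hand":3},{"ax":0,"ay":0,"az":0,"dx":-4.65,"dy":-0.8,"dz":0,"hand":3},{"ax":0,"ay":0,"az":0,"dx":-4.65,"dy":-0.65,"dz":0,"hand":3}]'
python3 -m handwheel '[{"ax":0,"ay":0,"az":0,"dx":0,"dy":0,"dz":0,"hand":3},{"ax":0,"ay":0,"az":0,"dx":0,"dy":0,"dz":4,"hand":3},{"ax":0,"ay":0,"az":0,"dx":0,"dy":0,"dz":3,"hand":3},{"ax":0,"ay":0,"az":0,"dx":0,"dy":0,"dz":3,"hand":3},{"ax":0,"ay":0,"az":0,"dx":0,"dy":0,"dz":1.2,"hand":3},{"ax":0,"ay":0,"az":0,"dx":0,"dy":0,"dz":0.6,"hand":3},{"ax":0,"ay":0,"az":0,"dx":0,"dy":0,"dz":0,"hand":3}]'
```

```text
t: 16.27
eef_pos: [0.4391, -0.0976, 0.3253]
tool_rot: [0.708, 0.707, 0.0, 0.001]
force: [0.1, 0.7, -0.4]
grip_width: 0.0415
grip_force: 15.0
t: 17.15
eef_pos: [0.44, -0.0961, 0.2074]
tool_rot: [0.708, 0.707, 0.0, 0.0]
force: [0.9, 0.3, -1.0]
grip_width: 0.0413
grip_force: 15.0
```

```bash
python3 -m handwheel '[{"ax":0,"ay":0,"az":0,"dx":0,"dy":0,"dz":0,"hand":6},{"ax":0,"ay":0,"az":0,"dx":0,"dy":0,"dz":0,"hand":6},{"ax":0,"ay":0,"az":0,"dx":0,"dy":0,"dz":0,"hand":6},{"ax":0,"ay":0,"az":0,"dx":0,"dy":0,"dz":-4,"hand":6},{"ax":0,"ay":0,"az":0,"dx":0,"dy":0,"dz":-5,"hand":6},{"ax":0,"ay":0,"az":0,"dx":0,"dy":0,"dz":-5,"hand":6},{"ax":0,"ay":0,"az":0,"dx":0,"dy":0,"dz":-4,"hand":6}]'
python3 -m handwheel '[{"ax":0,"ay":0,"az":10,"dx":0,"dy":0,"dz":0,"hand":5},{"ax":0,"ay":0,"az":10,"dx":0,"dy":0,"dz":0,"hand":5},{"ax":0,"ay":0,"az":10,"dx":0,"dy":0,"dz":0,"hand":5},{"ax":0,"ay":0,"az":10,"dx":0,"dy":0,"dz":0,"hand":5},{"ax":0,"ay":0,"az":10,"dx":0,"dy":0,"dz":0,"hand":5},{"ax":0,"ay":0,"az":10,"dx":0,"dy":0,"dz":0,"hand":5},{"ax":0,"ay":0,"az":10,"dx":0,"dy":0,"dz":0,"hand":5},{"ax":0,"ay":0,"az":10,"dx":0,"dy":0,"dz":0,"hand":5}]'
python3 -m handwheel '[{"ax":0,"ay":0,"az":8.7,"dx":0,"dy":0,"dz":0,"hand":5},{"ax":0,"ay":0,"az":0,"dx":4.95,"dy":-1.15,"dz":0,"hand":5},{"ax":0,"ay":0,"az":0,"dx":4.95,"dy":-1.15,"dz":0,"hand":5},{"ax":0,"ay":0,"az":0,"dx":4.95,"dy":-1.15,"dz":0,"hand":5},{"ax":0,"ay":0,"az":0,"dx":4.95,"dy":-1.15,"dz":0,"hand":5},{"ax":0,"ay":0,"az":0,"dx":0,"dy":0,"dz":0,"hand":5}]'
python3 - <<'E'
from h import *
for cam in("top","scene"):
    c=arm.read_camera(cam);print(cam)
    if cam=="scene": cv2.imwrite("pics/jars.png",c["image"])
    for n in("jar_blue","jar_green"):
        for d in arm.silhouettes(cam,n)[:3]:
            p=mask_world(c,d["pixels"]);t=p[p[:,2]>np.percentile(p[:,2],90)-.006]
            print(n,round(d["conf"],2),np.round(d["point"]),np.median(t,0).round(3))
E
```

```text
t: 18.02
eef_pos: [0.4396, -0.0963, 0.3893]
tool_rot: [0.708, 0.707, 0.0, 0.001]
force: [0.7, -0.1, 0.3]
grip_width: 0.0603
grip_force: 0.0
t: 19.02
eef_pos: [0.4396, -0.0963, 0.3869]
tool_rot: [0.997, 0.083, 0.0, 0.0]
force: [0.4, -0.7, -0.2]
grip_width: 0.0498
grip_force: 0.0
t: 19.77
eef_pos: [0.6386, -0.0451, 0.3838]
tool_rot: [1.0, 0.011, -0.002, -0.0]
force: [-0.4, 0.6, -0.9]
grip_width: 0.0501
grip_force: 0.0
top
jar_blue 0.35 [270. 169.] [0.393 0.31  0.023]
jar_green 0.49 [235. 313.] [ 0.44  -0.095  0.053]
jar_green 0.35 [238. 287.] [ 0.425 -0.045  0.023]
scene
jar_blue 0.48 [186. 336.] [ 0.44  -0.018  0.056]
jar_green 0.66 [175. 409.] [0.537 0.187 0.046]
jar_green 0.55 [194. 314.] [ 0.441 -0.097  0.055]
```

View pics/jars.png

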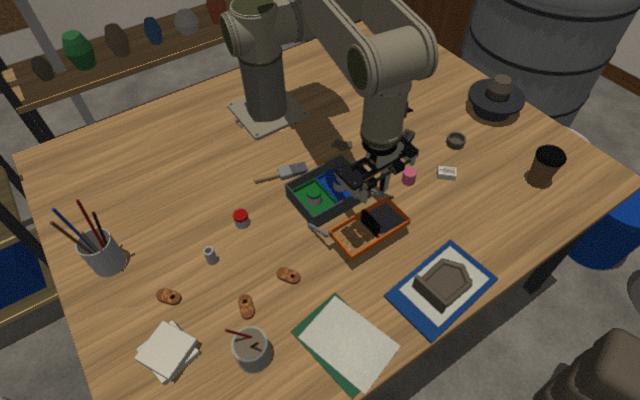

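Both jars stand upright in their liners: green at (194,314), blue at (186,336) partly behind the gripper. Now to grip the handle and close the tray.

```bash
python3 -m handwheel '[{"ax":0,"ay":0,"az":0,"dx":-0.1,"dy":-0.15,"dz":4.5,"hand":5},{"ax":0,"ay":0,"az":0,"dx":0,"dy":0,"dz":4.5,"hand":5},{"ax":0,"ay":0,"az":0,"dx":0,"dy":0,"dz":2.7,"hand":5},{"ax":0,"ay":0,"az":0,"dx":0,"dy":0,"dz":0,"hand":0.5},{"ax":0,"ay":0,"az":0,"dx":0,"dy":0,"dz":0,"hand":0.5},{"ax":0,"ay":0,"az":0,"dx":0,"dy":0,"dz":0,"hand":0.5},{"ax":0,"ay":0,"az":0,"dx":0,"dy":0,"dz":0,"hand":0.5},{"ax":0,"ay":0,"az":0,"dx":0,"dy":0,"dz":0,"hand":0.5}]' 25
python3 -m handwheel '[{"ax":0,"ay":0,"az":0,"dx":-0.73,"dy":0,"dz":-1.09,"hand":0.5},{"ax":0,"ay":0,"az":0,"dx":-0.86,"dy":0,"dz":-0.99,"hand":0.5},{"ax":0,"ay":0,"az":0,"dx":-0.98,"dy":0,"dz":-0.87,"hand":0.5}]'
```

```text
t: 21.08
eef_pos: [0.6361, -0.044, 0.2713]
tool_rot: [1.0, 0.011, 0.001, -0.0]
force: [-0.1, 5.4, 5.6]
grip_width: 0.0118
grip_force: 25.0
t: 21.45
eef_pos: [0.6105, -0.0444, 0.3005]
tool_rot: [1.0, 0.011, 0.002, -0.001]
force: [3.4, 4.8, 0.2]
grip_width: 0.0118
grip_force: 25.0
```

```bash
python3 -m handwheel '[{"ax":0,"ay":0,"az":0,"dx":-1.08,"dy":0,"dz":-0.74,"hand":0.5},{"ax":0,"ay":0,"az":0,"dx":-1.16,"dy":0,"dz":-0.6,"hand":0.5},{"ax":0,"ay":0,"az":0,"dx":-1.23,"dy":0,"dz":-0.45,"hand":0.5},{"ax":0,"ay":0,"az":0,"dx":-1.28,"dy":0,"dz":-0.3,"hand":0.5},{"ax":0,"ay":0,"az":0,"dx":-1.3,"dy":0,"dz":-0.13,"hand":0.5}]'
python3 -m handwheel '[{"ax":0,"ay":0,"az":0,"dx":-1.31,"dy":0,"dz":0.03,"hand":0.5},{"ax":0,"ay":0,"az":0,"dx":-1.3,"dy":0,"dz":0.19,"hand":0.5},{"ax":0,"ay":0,"az":0,"dx":-1.26,"dy":0,"dz":0.35,"hand":0.5},{"ax":0,"ay":0,"az":0,"dx":-1.21,"dy":0,"dz":0.51,"hand":0.5}]'
python3 -m handwheel '[{"ax":0,"ay":0,"az":0,"dx":-1.14,"dy":0,"dz":0.65,"hand":0.5},{"ax":0,"ay":0,"az":0,"dx":-1.05,"dy":0,"dz":0.79,"hand":0.5},{"ax":0,"ay":0,"az":0,"dx":-0.94,"dy":0,"dz":0.92,"hand":0.5},{"ax":0,"ay":0,"az":0,"dx":-0.7,"dy":0,"dz":0.9,"hand":0.5}]'
```

```text
t: 22.08
eef_pos: [0.5497, -0.0454, 0.3231]
tool_rot: [1.0, 0.011, 0.002, -0.001]
force: [1.8, 7.7, 4.3]
grip_width: 0.0117
grip_force: 25.0
t: 22.58
eef_pos: [0.4985, -0.0462, 0.312]
tool_rot: [1.0, 0.011, 0.001, -0.001]
force: [-1.1, 9.9, 5.1]
grip_width: 0.0118
grip_force: 25.0
t: 23.08
eef_pos: [0.4596, -0.0469, 0.2776]
tool_rot: [1.0, 0.011, -0.0, -0.002]
force: [9.7, 12.2, 27.0]
grip_width: 0.0119
grip_force: 25.0
```

```bash
python3 -m handwheel '[{"ax":0,"ay":0,"az":0,"dx":0,"dy":0,"dz":0,"hand":4},{"ax":0,"ay":0,"az":0,"dx":0,"dy":0,"dz":0,"hand":4},{"ax":0,"ay":0,"az":0,"dx":0,"dy":0,"dz":0,"hand":4},{"ax":0,"ay":0,"az":0,"dx":0,"dy":0,"dz":-4,"hand":4},{"ax":0,"ay":0,"az":0,"dx":0,"dy":0,"dz":-5,"hand":5},{"ax":0,"ay":0,"az":0,"dx":0,"dy":0,"dz":-2,"hand":5.5}]'
python3 -m handwheel '[{"ax":0,"ay":0,"az":-8.74,"dx":0,"dy":0,"dz":0,"hand":5.5},{"ax":0,"ay":0,"az":-8.74,"dx":0,"dy":0,"dz":0,"hand":5.5},{"ax":0,"ay":0,"az":-8.74,"dx":0,"dy":0,"dz":0,"hand":5.5},{"ax":0,"ay":0,"az":-8.74,"dx":0,"dy":0,"dz":0,"hand":5.5},{"ax":0,"ay":0,"az":-8.74,"dx":0,"dy":0,"dz":0,"hand":5.5},{"ax":0,"ay":0,"az":0,"dx":0,"dy":0,"dz":0,"hand":5.5}]'
python3 - <<'E'
from h import *
for cam in("top","scene"):
    c=arm.read_camera(cam);print(cam)
    cv2.imwrite(f"pics/shut_{cam}.png",c["image"])
    for n in("stamp_plaster","rib","tray_grip"):
        for d in arm.silhouettes(cam,n)[:3]:
            m=d["pixels"];p=mask_world(c,m);zt=np.median(p[:,2])
            t=p[abs(p[:,2]-zt)<.005][:,:2]*1000
            rc=cv2.minAreaRect(t.astype(np.float32));w,v=np.linalg.eigh(np.cov(t.T))
            print(n,round(d["conf"],2),np.round(d["point"]),zt.round(3),np.round(rc[0]),np.round(rc[1]),round(rc[2]),"pca",np.degrees(np.arctan2(v[1,1],v[0,1])).round(0),t.mean(0).round(0))
E
python3 - <<'E'
import cv2
a=cv2.imread("pics/shut_scene.png")[120:330,150:470];cv2.imwrite("pics/shut_c.png",cv2.resize(a,(800,525)))
b=cv2.imread("pics/shut_top.png")[145:225,330:500];cv2.imwrite("pics/ribs.png",cv2.resize(b,(800,376),interpolation=cv2.INTER_CUBIC))
E
```

```text
t: 23.82
eef_pos: [0.4611, -0.0487, 0.3918]
tool_rot: [1.0, 0.01, 0.002, 0.001]
force: [1.1, 0.6, 0.2]
grip_width: 0.0534
grip_force: 0.0
t: 24.58
eef_pos: [0.4604, -0.0485, 0.3881]
tool_rot: [0.924, 0.381, 0.0, 0.0]
force: [-1.0, 1.0, 1.2]
grip_width: 0.0549
grip_force: 0.0
top
stamp_plaster 0.72 [203. 170.] 0.023 [584. 302.] [56. 35.] 45 pca 46.0 [583. 301.]
rib 0.78 [170. 369.] 0.011 [ 607. -287.] [64. 35.] 29 pca -148.0 [ 607. -287.]
rib 0.68 [196. 471.] 0.011 [ 485. -568.] [58. 36.] 39 pca -138.0 [ 485. -568.]
rib 0.56 [160. 415.] 0.011 [ 622. -419.] [35. 65.] 74 pca 163.0 [ 621. -419.]
tray_grip 0.65 [226. 318.] 0.067 [459. -41.] [ 97. 204.] 0 pca 105.0 [ 458. -107.]
scene
stamp_plaster 0.81 [171. 444.] 0.023 [586. 302.] [58. 41.] 47 pca 47.0 [588. 300.]
rib 0.87 [275. 288.] 0.013 [ 609. -288.] [65. 34.] 35 pca -146.0 [ 610. -289.]
rib 0.62 [303. 244.] 0.014 [ 622. -420.] [34. 68.] 74 pca 166.0 [ 623. -420.]
rib 0.61 [295. 168.] 0.013 [ 486. -569.] [64. 38.] 47 pca -141.0 [ 488. -569.]
tray_grip 0.9 [184. 330.] 0.07 [462. -45.] [101. 210.] 1 pca 91.0 [459. -51.]
```

View pics/shut_c.png

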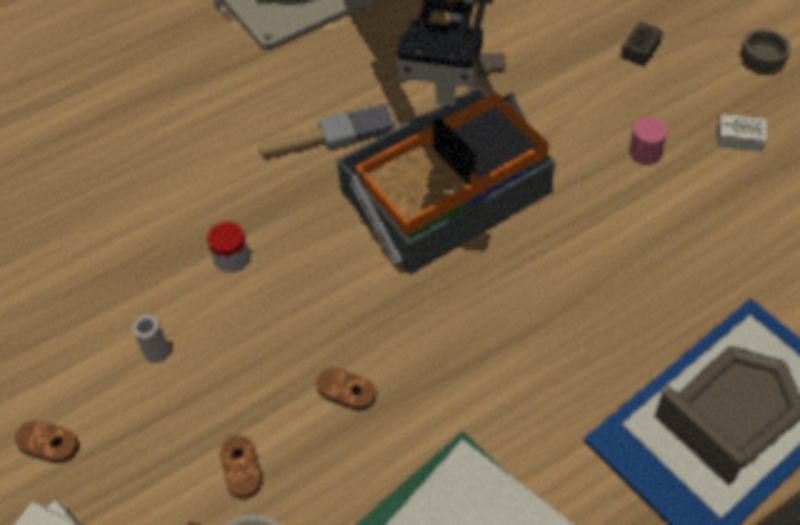

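View pics/ribs.png

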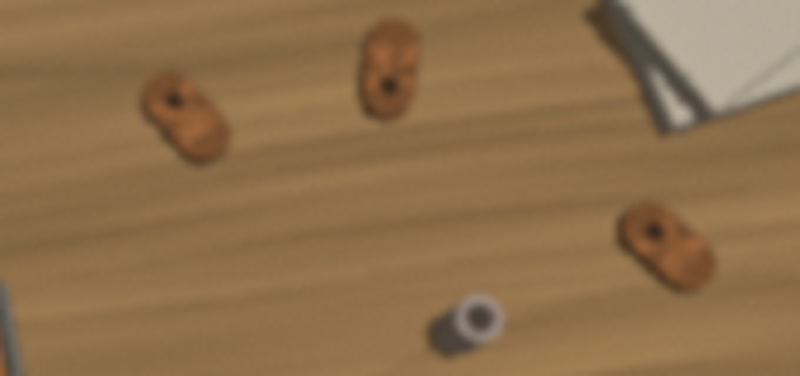

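The tray is shut, and the three ribs are confirmed. The one at (170,369) is nearest the base at 0.67 m. Plaster stamp first.

```bash
python3 -m handwheel '[{"ax":0,"ay":0,"az":0,"dx":4.19,"dy":-2.0,"dz":0,"hand":5.5},{"ax":0,"ay":0,"az":0,"dx":4.19,"dy":-2.0,"dz":0,"hand":5.5},{"ax":0,"ay":0,"az":0,"dx":4.19,"dy":-2.0,"dz":0,"hand":5.5},{"ax":0,"ay":0,"az":0,"dx":4.19,"dy":-2.0,"dz":0,"hand":5.5},{"ax":0,"ay":0,"az":0,"dx":4.19,"dy":-2.0,"dz":0,"hand":5.5},{"ax":0,"ay":0,"az":0,"dx":4.19,"dy":-2.0,"dz":0,"hand":5.5},{"ax":0,"ay":0,"az":0,"dx":4.19,"dy":-2.0,"dz":0,"hand":5.5},{"ax":0,"ay":0,"az":0,"dx":4.19,"dy":-2.0,"dz":0,"hand":5.5}]'
python3 -m handwheel '[{"ax":0,"ay":0,"az":-1,"dx":0,"dy":0,"dz":4,"hand":5.5},{"ax":0,"ay":0,"az":0,"dx":0,"dy":0,"dz":4,"hand":5.5},{"ax":0,"ay":0,"az":0,"dx":0,"dy":0,"dz":4,"hand":5.5},{"ax":0,"ay":0,"az":0,"dx":0,"dy":0,"dz":3,"hand":5.5},{"ax":0,"ay":0,"az":0,"dx":0,"dy":0,"dz":0,"hand":5.5},{"ax":0,"ay":0,"az":0,"dx":0,"dy":0,"dz":0,"hand":5.5}]'
```

```text
t: 25.98
eef_pos: [0.5851, 0.3032, 0.3878]
tool_rot: [0.924, 0.382, -0.0, 0.0]
force: [-0.5, -2.0, 0.3]
grip_width: 0.055
grip_force: 0.0
t: 26.72
eef_pos: [0.5852, 0.3019, 0.2395]
tool_rot: [0.921, 0.39, 0.001, -0.0]
force: [-0.1, 0.1, -0.7]
grip_width: 0.0551
grip_force: 0.0
```

```bash
python3 -m handwheel '[{"ax":0,"ay":0,"az":0,"dx":0,"dy":0,"dz":3,"hand":5.5},{"ax":0,"ay":0,"az":0,"dx":0,"dy":0,"dz":2,"hand":5.5},{"ax":0,"ay":0,"az":0,"dx":0,"dy":0,"dz":0,"hand":2.5},{"ax":0,"ay":0,"az":0,"dx":0,"dy":0,"dz":0,"hand":2.5},{"ax":0,"ay":0,"az":0,"dx":0,"dy":0,"dz":0,"hand":2.5},{"ax":0,"ay":0,"az":0,"dx":0,"dy":0,"dz":0,"hand":2.5},{"ax":0,"ay":0,"az":0,"dx":0,"dy":0,"dz":0,"hand":2.5}]' 15
python3 -m handwheel '[{"ax":0,"ay":0,"az":0,"dx":0,"dy":0,"dz":-3,"hand":2.5},{"ax":0,"ay":0,"az":0,"dx":0,"dy":0,"dz":-4,"hand":2.5},{"ax":0,"ay":0,"az":0,"dx":0,"dy":0,"dz":-5,"hand":2.5},{"ax":0,"ay":0,"az":-9,"dx":0,"dy":0,"dz":-3,"hand":2.5},{"ax":0,"ay":0,"az":-9,"dx":0,"dy":0,"dz":0,"hand":2.5},{"ax":0,"ay":0,"az":-9,"dx":0,"dy":0,"dz":0,"hand":2.5},{"ax":0,"ay":0,"az":-9,"dx":0,"dy":0,"dz":0,"hand":2.5},{"ax":0,"ay":0,"az":-9,"dx":0,"dy":0,"dz":0,"hand":2.5}]'
```

```text
t: 27.6
eef_pos: [0.585, 0.3018, 0.189]
tool_rot: [0.921, 0.39, 0.001, -0.0]
force: [-2.1, -1.2, 5.9]
grip_width: 0.0361
grip_force: 15.0
t: 28.6
eef_pos: [0.5845, 0.3015, 0.3375]
tool_rot: [0.7, 0.715, -0.0, -0.0]
force: [0.2, -0.4, -0.7]
grip_width: 0.036
grip_force: 15.0
```

```bash
python3 -m handwheel '[{"ax":0,"ay":0,"az":0,"dx":-4.9,"dy":-2.19,"dz":0,"hand":2.5},{"ax":0,"ay":0,"az":0,"dx":-4.9,"dy":-2.19,"dz":0,"hand":2.5},{"ax":0,"ay":0,"az":0,"dx":-4.9,"dy":-2.19,"dz":0,"hand":2.5},{"ax":0,"ay":0,"az":0,"dx":-4.9,"dy":-2.19,"dz":0,"hand":2.5},{"ax":0,"ay":0,"az":0,"dx":-4.9,"dy":-2.19,"dz":0,"hand":2.5},{"ax":0,"ay":0,"az":0,"dx":-4.9,"dy":-2.2,"dz":0,"hand":2.5},{"ax":0,"ay":0,"az":0,"dx":0,"dy":0,"dz":3,"hand":2.5},{"ax":0,"ay":0,"az":0,"dx":0,"dy":0,"dz":2,"hand":2.5}]'
```

```text
t: 29.6
eef_pos: [0.4573, 0.0047, 0.287]
tool_rot: [0.702, 0.712, -0.0, -0.0]
force: [0.5, -0.0, -0.7]
grip_width: 0.0354
grip_force: 15.0
```

```bash
python3 -m handwheel '[{"ax":0,"ay":0,"az":0,"dx":0,"dy":0,"dz":2,"hand":2.5},{"ax":0,"ay":0,"az":0,"dx":0,"dy":0,"dz":0.8,"hand":2.5},{"ax":0,"ay":0,"az":0,"dx":0,"dy":0,"dz":0.3,"hand":2.5},{"ax":0,"ay":0,"az":0,"dx":0,"dy":0,"dz":0.2,"hand":2.5},{"ax":0,"ay":0,"az":0,"dx":0,"dy":0,"dz":0,"hand":2.5}]'
```

```text
t: 30.22
eef_pos: [0.4582, 0.0056, 0.2556]
tool_rot: [0.701, 0.713, 0.0, 0.0]
force: [-0.2, -0.5, -1.4]
grip_width: 0.0362
grip_force: 15.0
```

```bash
python3 -m handwheel '[{"ax":0,"ay":0,"az":0,"dx":0,"dy":0,"dz":0,"hand":4.6},{"ax":0,"ay":0,"az":0,"dx":0,"dy":0,"dz":0,"hand":4.6},{"ax":0,"ay":0,"az":0,"dx":0,"dy":0,"dz":0,"hand":4.6},{"ax":0,"ay":0,"az":0,"dx":0,"dy":0,"dz":-3,"hand":4.6},{"ax":0,"ay":0,"az":0,"dx":0,"dy":0,"dz":-5,"hand":5.5},{"ax":0,"ay":0,"az":0,"dx":0,"dy":0,"dz":-5,"hand":5.5}]'
python3 -m handwheel '[{"ax":0,"ay":0,"az":9.87,"dx":0,"dy":0,"dz":0,"hand":5.5},{"ax":0,"ay":0,"az":9.87,"dx":0,"dy":0,"dz":0,"hand":5.5},{"ax":0,"ay":0,"az":9.87,"dx":0,"dy":0,"dz":0,"hand":5.5},{"ax":0,"ay":0,"az":9.87,"dx":0,"dy":0,"dz":0,"hand":5.5},{"ax":0,"ay":0,"az":9.87,"dx":0,"dy":0,"dz":0,"hand":5.5},{"ax":0,"ay":0,"az":9.87,"dx":0,"dy":0,"dz":0,"hand":5.5}]'
python3 -m handwheel '[{"ax":0,"ay":0,"az":0,"dx":-0.4,"dy":4.69,"dz":0,"hand":5.5},{"ax":0,"ay":0,"az":0,"dx":-0.4,"dy":4.69,"dz":0,"hand":5.5},{"ax":0,"ay":0,"az":0,"dx":-0.4,"dy":4.69,"dz":0,"hand":5.5},{"ax":0,"ay":0,"az":0,"dx":-0.4,"dy":4.69,"dz":0,"hand":5.5},{"ax":0,"ay":0,"az":0,"dx":-0.4,"dy":4.69,"dz":0,"hand":5.5},{"ax":0,"ay":0,"az":0,"dx":-0.4,"dy":4.69,"dz":0,"hand":5.5},{"ax":0,"ay":0,"az":0,"dx":-0.4,"dy":4.66,"dz":0,"hand":5.5}]'
python3 -m handwheel '[{"ax":0,"ay":0,"az":0,"dx":0,"dy":0,"dz":5,"hand":5.5},{"ax":0,"ay":0,"az":0,"dx":0,"dy":0,"dz":5,"hand":5.5},{"ax":0,"ay":0,"az":0,"dx":0,"dy":0,"dz":4,"hand":5.5},{"ax":0,"ay":0,"az":0,"dx":0,"dy":0,"dz":0,"hand":5.5},{"ax":0,"ay":0,"az":0,"dx":0,"dy":0,"dz":0,"hand":5.5}]'
```

```text
t: 30.98
eef_pos: [0.4576, 0.0056, 0.3863]
tool_rot: [0.701, 0.713, -0.0, -0.0]
force: [0.5, -0.2, -0.2]
grip_width: 0.0544
grip_force: 0.0
t: 31.72
eef_pos: [0.4579, 0.0056, 0.3851]
tool_rot: [0.963, 0.27, 0.0, 0.0]
force: [0.0, 0.4, 0.6]
grip_width: 0.0549
grip_force: 0.0
t: 32.6
eef_pos: [0.607, -0.2897, 0.3848]
tool_rot: [0.962, 0.273, -0.0, -0.0]
force: [1.8, 0.7, 0.3]
grip_width: 0.0551
grip_force: 0.0
t: 33.22
eef_pos: [0.6071, -0.2885, 0.247]
tool_rot: [0.962, 0.273, 0.001, 0.001]
force: [-0.4, -0.3, 0.7]
grip_width: 0.055
grip_force: 0.0
```

```bash
python3 -m handwheel '[{"ax":0,"ay":0,"az":0,"dx":0,"dy":0,"dz":3.5,"hand":5.5},{"ax":0,"ay":0,"az":0,"dx":0,"dy":0,"dz":2.3,"hand":5.5},{"ax":0,"ay":0,"az":0,"dx":0,"dy":0,"dz":0,"hand":2.5},{"ax":0,"ay":0,"az":0,"dx":0,"dy":0,"dz":0,"hand":2.5},{"ax":0,"ay":0,"az":0,"dx":0,"dy":0,"dz":0,"hand":2.5},{"ax":0,"ay":0,"az":0,"dx":0,"dy":0,"dz":0,"hand":2.5},{"ax":0,"ay":0,"az":0,"dx":0,"dy":0,"dz":0,"hand":2.5}]' 15
python3 -m handwheel '[{"ax":0,"ay":0,"az":0,"dx":0,"dy":0,"dz":-3,"hand":2.5},{"ax":0,"ay":0,"az":0,"dx":0,"dy":0,"dz":-4,"hand":2.5},{"ax":0,"ay":0,"az":0,"dx":0,"dy":0,"dz":-5,"hand":2.5},{"ax":0,"ay":0,"az":-9.9,"dx":0,"dy":0,"dz":-3,"hand":2.5},{"ax":0,"ay":0,"az":-9.9,"dx":0,"dy":0,"dz":0,"hand":2.5},{"ax":0,"ay":0,"az":-9.9,"dx":0,"dy":0,"dz":0,"hand":2.5},{"ax":0,"ay":0,"az":-9.9,"dx":0,"dy":0,"dz":0,"hand":2.5},{"ax":0,"ay":0,"az":-9.9,"dx":0,"dy":0,"dz":0,"hand":2.5}]'
python3 -m handwheel '[{"ax":0,"ay":0,"az":-9.9,"dx":0,"dy":0,"dz":0,"hand":2.5},{"ax":0,"ay":0,"az":0,"dx":0,"dy":0,"dz":0,"hand":2.5}]'
```

```text
t: 34.1
eef_pos: [0.6067, -0.2883, 0.1879]
tool_rot: [0.962, 0.273, 0.0, 0.0]
force: [-1.5, 0.4, 6.1]
grip_width: 0.0338
grip_force: 15.0
t: 35.1
eef_pos: [0.6063, -0.2882, 0.3366]
tool_rot: [0.757, 0.653, -0.0, -0.0]
force: [-0.3, -0.1, 0.1]
grip_width: 0.0338
grip_force: 14.9
t: 35.35
eef_pos: [0.6063, -0.2882, 0.3366]
tool_rot: [0.701, 0.713, -0.0, -0.0]
force: [0.3, 0.8, -0.6]
grip_width: 0.034
grip_force: 15.0
```

```bash
python3 -m handwheel '[{"ax":0,"ay":0,"az":0,"dx":3.88,"dy":-2.82,"dz":0,"hand":2.5},{"ax":0,"ay":0,"az":0,"dx":3.88,"dy":-2.82,"dz":0,"hand":2.5},{"ax":0,"ay":0,"az":0,"dx":3.88,"dy":-2.82,"dz":0,"hand":2.5},{"ax":0,"ay":0,"az":0,"dx":3.88,"dy":-2.82,"dz":0,"hand":2.5},{"ax":0,"ay":0,"az":0,"dx":3.88,"dy":-2.82,"dz":0,"hand":2.5},{"ax":0,"ay":0,"az":0,"dx":0,"dy":0,"dz":3,"hand":2.5},{"ax":0,"ay":0,"az":0,"dx":0,"dy":0,"dz":2,"hand":2.5}]'
python3 -m handwheel '[{"ax":0,"ay":0,"az":0,"dx":0,"dy":0,"dz":2,"hand":2.5},{"ax":0,"ay":0,"az":0,"dx":0,"dy":0,"dz":0.8,"hand":2.5},{"ax":0,"ay":0,"az":0,"dx":0,"dy":0,"dz":0.3,"hand":2.5},{"ax":0,"ay":0,"az":0,"dx":0,"dy":0,"dz":0.1,"hand":2.5},{"ax":0,"ay":0,"az":0,"dx":0,"dy":0,"dz":0,"hand":2.5}]'
```

```text
t: 36.22
eef_pos: [0.4612, -0.0963, 0.2864]
tool_rot: [0.702, 0.712, 0.0, 0.0]
force: [0.1, 0.8, -0.2]
grip_width: 0.034
grip_force: 15.0
t: 36.85
eef_pos: [0.4621, -0.0971, 0.2557]
tool_rot: [0.7, 0.714, 0.0, 0.0]
force: [-0.3, 0.1, -1.2]
grip_width: 0.0341
grip_force: 15.0
```

Now release, back off to the robot's right and check.

```bash
python3 -m handwheel '[{"ax":0,"ay":0,"az":0,"dx":0,"dy":0,"dz":0,"hand":4.4},{"ax":0,"ay":0,"az":0,"dx":0,"dy":0,"dz":0,"hand":4.4},{"ax":0,"ay":0,"az":0,"dx":0,"dy":0,"dz":0,"hand":4.4},{"ax":0,"ay":0,"az":0,"dx":0,"dy":0,"dz":-3,"hand":4.4},{"ax":0,"ay":0,"az":0,"dx":0,"dy":0,"dz":-5,"hand":4.4},{"ax":0,"ay":0,"az":0,"dx":0,"dy":0,"dz":-5,"hand":4.4},{"ax":0,"ay":0,"az":0,"dx":-5,"dy":-1,"dz":-2,"hand":4.4},{"ax":0,"ay":0,"az":0,"dx":-5,"dy":-1,"dz":0,"hand":4.4}]'
python3 -m handwheel '[{"ax":0,"ay":0,"az":0,"dx":-5,"dy":-1,"dz":0,"hand":4.4},{"ax":0,"ay":0,"az":0,"dx":-5,"dy":-1,"dz":0,"hand":4.4},{"ax":0,"ay":0,"az":0,"dx":-5,"dy":0,"dz":0,"hand":4.4},{"ax":0,"ay":0,"az":0,"dx":-5,"dy":0,"dz":0,"hand":4.4},{"ax":0,"ay":0,"az":0,"dx":-5,"dy":0,"dz":0,"hand":4.4},{"ax":0,"ay":0,"az":0,"dx":0,"dy":0,"dz":0,"hand":4.4}]'
python3 s2.py; python3 - <<'E'
from h import *
out=[]
for cam,y,x in(("top",(160,290),(150,400)),("scene",(120,290),(200,480))):
    c=arm.read_camera(cam);i=c["image"][slice(*y),slice(*x)];out.append(cv2.resize(i,(560,300 if cam=="top" else 300),interpolation=cv2.INTER_CUBIC))
    for n in("stamp_plaster","rib"):
        for d in arm.silhouettes(cam,n)[:2]:
            p=mask_world(c,d["pixels"]);print(cam,n,round(d["conf"],2),np.median(p,0).round(3),np.percentile(p[:,2],[5,95]).round(3))
cv2.imwrite("pics/end.png",np.vstack(out))
E
```

```text
t: 37.85
eef_pos: [0.4441, -0.1983, 0.4081]
tool_rot: [0.7, 0.715, 0.001, 0.003]
force: [1.4, -0.1, -0.8]
grip_width: 0.0442
grip_force: 0.0
t: 38.6
eef_pos: [0.4276, -0.4505, 0.4035]
tool_rot: [0.701, 0.713, -0.0, -0.001]
force: [0.6, 1.1, -0.2]
grip_width: 0.0439
grip_force: 0.0
[ 0.4276 -0.4505  0.4035] xaxis [-0.016  1.     0.001] z [-0.001  0.001 -1.   ]
top 114 [[ 0.428  -0.0526  0.1111]
 [ 0.4559 -0.0472  0.1145]
 [ 0.4863 -0.0419  0.118 ]]
((459.4931335449219, -46.151527404785156), (98.84752655029297, 197.9082794189453), 0.7137734293937683)
scene 156 [[ 0.4334 -0.0553  0.0967]
 [ 0.4654 -0.0526  0.1136]
 [ 0.4948 -0.0444  0.1188]]
((460.53271484375, -48.66912841796875), (104.02059173583984, 201.5487823486328), 1.2470566034317017)
top stamp_plaster 0.78 [0.457 0.005 0.089] [0.078 0.092]
top rib 0.85 [ 0.461 -0.095  0.077] [0.072 0.08 ]
top rib 0.73 [ 0.621 -0.419  0.011] [0.004 0.015]
scene stamp_plaster 0.69 [ 0.472 -0.055  0.073] [0.065 0.111]
scene stamp_plaster 0.61 [0.466 0.003 0.09 ] [0.073 0.093]
scene rib 0.86 [ 0.489 -0.57   0.013] [0.004 0.017]
scene rib 0.69 [ 0.465 -0.1    0.078] [0.068 0.082]
```

View pics/end.png

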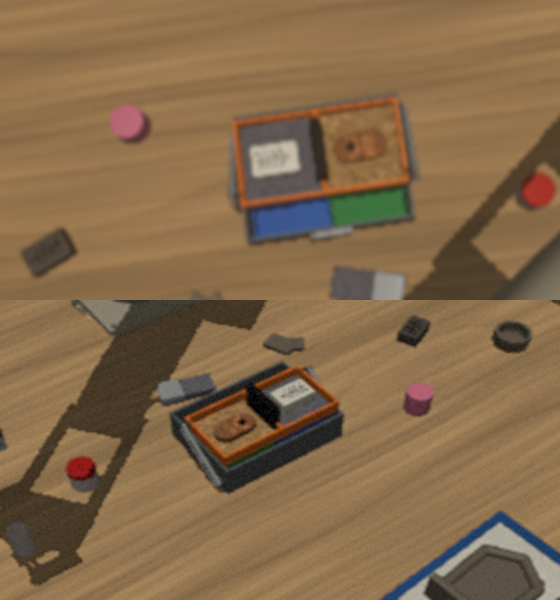

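The stamp lies flat in the felt pocket and the rib flat in the cork pocket. The tray is shut in the same pose as at the start, and the look-alikes have not moved. Handing in.

```bash
python3 -c "from rig import arm;print(arm.sign_off())"
```

```text
the job is handed in; nothing more can be done
None
```

The pottery kit is packed and handed in at about 39 s: both jars are in their liners, the tray is shut, the stamp and rib lie flat in their pockets, and the look-alikes are untouched; no verdict came back.

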